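# Test-run the potter's wheel switch

## Task

Give the potter's wheel a short test run from its control box: pull the broad round mushroom-headed knob straight up to its on stop, let it stay on for about two seconds, then push it all the way back in and let go. Leave the T-handled knob and the slim knob on the same box just as they are.

Things in the scene. Friction and masses are not known exactly. Their poses are not given: they have to be found in the camera images.
- power_knob_grip (a point): Knob to work: broad round black mushroom head, 38 mm across, 23 mm tall, on the flat top deck of a grey control box. Point: on its upright axis, 11 mm above the head's underside, 12 mm below its top, moving with it; pushed in, 29 mm above the deck. Below it a steel collar, 36 mm across, 9 mm high. z up, the way it pulls; y along the row of knobs; x across the row, away from the robot.
- power_knob (a joint): How far the mushroom knob is pulled straight up, m: 0 = fully in (off, its start), 0.020 = on stop. A snap holds it at either end with about 3.5 N; past half way it carries itself on to the nearer end. The box (170 x 330 mm, fixed, deck 100 mm above the bench) may be turned 0.4 rad either way; its three knobs stand in a row along its long side, 90 mm apart, in any order.
- tee_knob_grip (a point): Leave alone: a black T-handled pull knob on the same deck, cross bar 56 mm long and 14 mm thick along the box's long side. Point: centre of the cross bar, 30 to 42 mm above the deck (it may start partly out).
- slim_knob_grip (a point): Leave alone: a slim round black pull knob, 16 mm across, on the same deck. Point: on its axis, 7 mm below its top, 29 to 41 mm above the deck (it may start partly out).

How it is judged:
By the outcome, as a careful person would: the job done as asked, in the order asked, and still so for the second after the job is handed in, with the robot touching nothing.
It also fails if it takes over 32 s, if anything falls off the work surface, if the arm or the gripper's body presses on something with over 40 N, if the wrist force passes 120 N, or if a joint passes its speed limit or range.

## Robot

A 7-joint arm with a two-finger parallel gripper is mounted at the origin on the work surface. World frame = base frame: x ahead of the robot, y to its left, z up, the work surface at z = 0. Lengths are in m, angles in rad, forces in N, time in s.
With the tool pointing down it reaches from about 0.4 to 0.85 m from the base axis. Payload 10.4 kg.
Tool frame: the origin (TCP) lies midway between the tips of the shut fingers; the grasp point (between the pads) lies 19 mm behind it; x points along the fingers, z is the direction in which the jaws open and shut, and the axes are right-handed (so a half turn about x gives the same grasp; the last joint's range is limited). The gripper opens to 87 mm and grips with 3 to 60 N. Pads are 19 mm wide; open, the fingers measure 117 mm over their backs; the gripper's body (75 mm by 190 mm) begins 51 mm behind the grasp point.
Start: joints at [-1.151, 0.332, -0.065, 1.46, 0.022, 1.35, -0.088], TCP at [0.268, 0.565, 0.223] pointing down, gripper open.
Joint ranges: [-2.6, 2.6], [-0.5, 2.12], [-1.47, 1.34], [0.16, 2.42], [-1.27, 4.41], [0.06, 2.06], [-2.6, 2.6]. Speed limits (rad/s): [2.22, 2.22, 2.79, 2.79, 3.14, 3.14, 3.14].

## Interface

Orientations are given as a unit quaternion [x, y, z, w].
In Python, from bench import read_state, camera, camera_params, close_job gives the robot as it stands.
- The arm moves only by the tool arm_command, never from a script. Its argument "targets" is a list of rows, each a list of 7 numbers: the closure in counts, from 0 (fully open) to 255 (shut), then the shift along the tool's x, y, z in mm, then the turn, a rotation vector about the tool's x, y, z in rad. A call has 1 to 10 rows; each row is the pose to reach, as a shift and turn from the pose commanded when the call began, along the tool's axes at that moment; what a row does not reach only later rows make up. A row lasts 1/10 s, in which the tool goes at most 50 mm and 8.59 degrees, less where a joint would pass 70% of its speed; a pose out of reach is approached as far as the arm can. A call with a gripper value outside its range is refused whole. The fingers move at their own pace and stop on an object; "newtons" is the grip in N (left out, the last holds). Time passes only in rows, so rows that repeat a pose let the fingers close. It gives the time, the measured TCP pose, the force and the opening at its end, in the units of the state.
- read_state(): the state, without advancing time (a new reading comes with each control period).
- camera(name): name is "scene" or "top" or "wrist"; returns the picture (384x512x3 uint8, red, green, blue); there is no depth.
- camera_params(name): a dict with "intrinsics" (3x3 intrinsics, pixels), "xyz" and "orientation" of the camera in the world; the wrist camera has in their place "mount" (4x4, takes a point from camera to tool coordinates, whose origin is the TCP and whose axes are the tool frame's). Camera axes: x right, y down, z forward; pixel columns grow to the right and rows downward; lengths in m; the calibration is good to about 2 mm. The wrist camera is an equidistant fisheye: a pixel r from the principal point sees the ray r / f radians off the axis. A picture is of the moment at which its call begins: read the wrist's pose just before it. camera_params takes no time and is no camera call.
- close_job(): hands the job in, once; it reports no verdict.
The state is a dict: "time": time; "joint_positions": joint angles; "joint_vel": joint speeds; "joint_torque": joint torques, N m; "ee_pos": TCP position; "eef_rot": TCP orientation; "ft_force": force on the tool from outside, world axes, zero at the start; "torque": the same for the moment, N m; "width": finger opening in m.
Only numpy, scipy, OpenCV 4.12 (cv2) and the standard library are available. Lean on these libraries where they do the work, as an engineer would, in place of code of your own. Each camera call takes 0.05 s, during which the arm holds its last target.

## Working session

There is one attempt and no reset: what is moved stays moved. The work goes in short steps, Python scripts to look and compute and a tool call to move; the robot and the scene stay as the last step left them, time stands still between calls to the robot, and variables do not carry over. Pictures are saved under pics/ and viewed, and the job is handed in when it is done.

Besides the shell and the picture viewer there is one more tool, called after "Request:" as a command line: name --pt "numbers of a row" for each row, then --argument value for the rest. arm_command: Moves the arm, as the interface text tells. Its arguments: {"type":"object","properties":{"targets":{"type":"array"},"newtons":{"type":"number"}},"required":["targets"]}

```bash
mkdir -p pics
python3 - <<'E'
from bench import *
import cv2
s=read_state();print(s)
for n in ["scene","top","wrist"]:
    im=camera(n);cv2.imwrite(f"pics/{n}0.png",im[:,:,::-1]);print(n,camera_params(n))
E
```

```text
{'time': 0.0, 'joint_positions': array([-1.15061536,  0.33288014, -0.06469496,  1.46088388,  0.02159615,
        1.34991849, -0.08847331]), 'joint_vel': array([ 0.00072276,  0.00041826, -0.00161491, -0.00067354, -0.00052897,
       -0.00088717,  0.00067951]), 'joint_torque': array([-5.51001813e-04, -6.23265052e+01,  2.41896871e-02, -3.89884615e+01,
       -6.14009541e-02,  4.00108576e-02,  1.37115726e-04]), 'ee_pos': array([0.26763173, 0.56439108, 0.22177619]), 'eef_rot': array([-0.37829707,  0.59798658,  0.37773384,  0.59717713]), 'ft_force': array([-0.31405285, -0.30576354,  0.16680058]), 'torque': array([-0.05028345,  0.04014728,  0.02486544]), 'width': 0.08712607863245321}
scene {'intrinsics': array([[422.33824818,   0.        , 252.16450253],
       [  0.        , 422.33824818, 183.90676314],
       [  0.        ,   0.        ,   1.        ]]), 'xyz': array([0.93543509, 0.30086631, 0.64141407]), 'orientation': array([ 0.41920465,  0.82636398, -0.33295382, -0.17473347])}
top {'intrinsics': array([[357.36865223,   0.        , 258.03781738],
       [  0.        , 357.36865223, 188.25975695],
       [  0.        ,   0.        ,   1.        ]]), 'xyz': array([0.39925625, 0.04272158, 0.80311248]), 'orientation': array([ 0.72066078, -0.68600946,  0.06779534, -0.07377575])}
wrist {'intrinsics': array([[297.31863964,   0.        , 254.3375044 ],
       [  0.        , 297.31863964, 201.89016212],
       [  0.        ,   0.        ,   1.        ]]), 'mount': array([[-2.31077352e-04, -3.03779715e-01,  9.52742269e-01,
        -1.61081326e-01],
       [-2.70969928e-04, -9.52742241e-01, -3.03779772e-01,
         8.28278042e-02],
       [ 9.99999937e-01, -3.28361129e-04,  1.37841986e-04,
         9.80488987e-04],
       [ 0.00000000e+00,  0.00000000e+00,  0.00000000e+00,
         1.00000000e+00]])}
```

View pics/scene0.png

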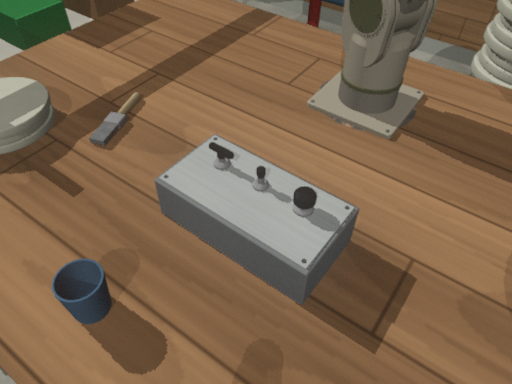

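View pics/top0.png

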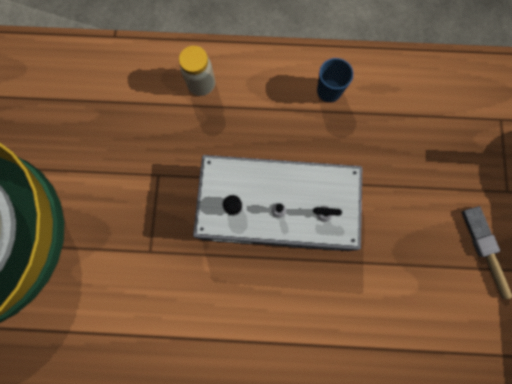

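View pics/wrist0.png

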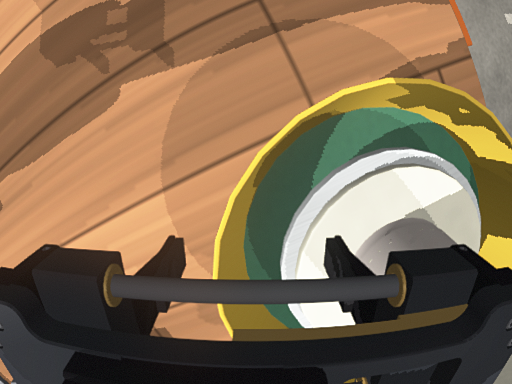

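The mushroom is at about (232,205) in top and (304,196) in scene, next to the slim knob (278,209 top) with the T beyond it (325,212 top). I'll enlarge the crops for closer pixel readings.

Run:
```python
import cv2
a=cv2.imread("pics/top0.png")[150:255,190:370];b=cv2.imread("pics/scene0.png")[130:300,150:360]
cv2.imwrite("pics/tc.png",cv2.resize(a,None,fx=4.4,fy=4.4,interpolation=cv2.INTER_CUBIC))
cv2.imwrite("pics/sc.png",cv2.resize(b,None,fx=3.5,fy=3.5,interpolation=cv2.INTER_CUBIC))
```

```text
(no output)
```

View pics/tc.png

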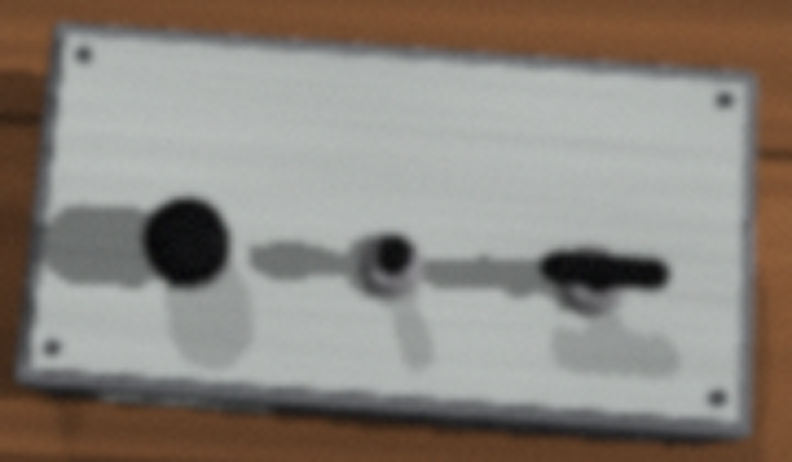

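View pics/sc.png

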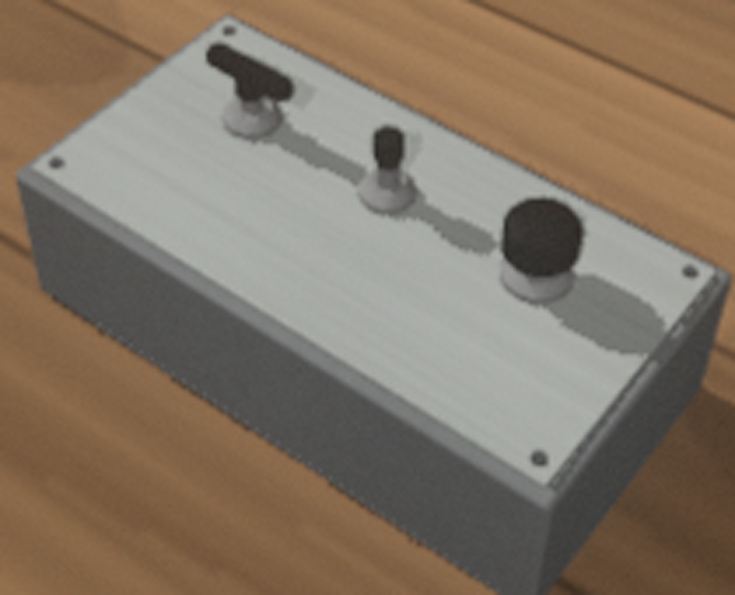

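```bash
cat > h.py <<'E'
import numpy as np
from bench import *
from scipy.spatial.transform import Rotation as R
def ray(n,u,v):
    p=camera_params(n);K=p["intrinsics"];d=np.linalg.solve(K,[u,v,1]);return p["xyz"],R.from_quat(p["orientation"]).apply(d)
def onz(n,u,v,z):
    o,d=ray(n,u,v);return o+d*(z-o[2])/d[2]
def tri(a,b):
    A=[];B=[]
    for o,d in (ray("top",*a),ray("scene",*b)):
        d=d/np.linalg.norm(d);P=np.eye(3)-np.outer(d,d);A.append(P);B.append(P@o)
    x=np.linalg.lstsq(np.vstack(A),np.hstack(B),rcond=None)[0]; return x,[np.linalg.norm(P@x-b) for P,b in zip(A,B)]
E
python3 - <<'E'
from h import *
T=lambda x,y:((x+.5)/4.4+190-.5,(y+.5)/4.4+150-.5)
S=lambda x,y:((x+.5)/3.5+150-.5,(y+.5)/3.5+130-.5)
for z in(.118,.13,.141):print(z,onz("top",*T(186,241),z),onz("scene",*S(543,237),z))
print(tri(T(186,241),S(543,237)))
print("slim",tri(T(394,255),S(388,140)),"tee",tri(T(605,269),S(251,73)))
t=[T(84,55),T(724,100),T(716,398),T(52,347)]
s=[S(691,271),S(229,30),S(56,162),S(540,457)]
# scene order by robot-far/near
tp=[onz("top",*q,.1) for q in t]; sp=[onz("scene",*q,.1) for q in s]
print(np.round(tp,4));print(np.round(sp,4))
for P in (tp,):
    for i,j in((0,1),(3,2),(3,0),(2,1)):
        d=P[j]-P[i];print(np.degrees(np.arctan2(d[1],d[0])),np.linalg.norm(d))
st=read_state();r=R.from_quat(st["eef_rot"]);print(r.as_matrix())
E
```

```text
0.118 [0.50399199 0.10110017 0.118     ] [0.49386796 0.0956938  0.118     ]
0.13 [0.50215751 0.10007765 0.13      ] [0.5039915  0.10039766 0.13      ]
0.141 [0.5004759  0.09914033 0.141     ] [0.51327142 0.10470954 0.141     ]
(array([0.50251352, 0.09998846, 0.12837965]), [np.float64(0.0002517258687836614), np.float64(0.0002517258687834853)])
slim (array([0.49979025, 0.00944598, 0.13743989]), [np.float64(0.0009361336702016135), np.float64(0.0009361336702014645)]) tee (array([ 0.49813048, -0.08015517,  0.13338589]), [np.float64(0.00040235701009568107), np.float64(0.0004023570100958924)])
[[ 0.5914  0.1555  0.1   ]
 [ 0.5843 -0.1404  0.1   ]
 [ 0.4481 -0.1364  0.1   ]
 [ 0.4561  0.1593  0.1   ]]
[[ 0.4551  0.1582  0.1   ]
 [ 0.4479 -0.1381  0.1   ]
 [ 0.5839 -0.1421  0.1   ]
 [ 0.5909  0.1546  0.1   ]]
-91.36913411541768 0.2959651382961009
-91.54411038462867 0.2957862236309122
-1.6356333993982595 0.13541597482774817
-1.7096447653395015 0.13632022108160904
[[-4.65161503e-04 -9.03569274e-01  4.28441771e-01]
 [-1.01614164e-03  4.28442023e-01  9.03568703e-01]
 [-9.99999376e-01 -1.50521478e-05 -1.11744910e-03]]
```

Request:
arm_command --pt "0 -20 -35 -27 0.1 0 0" --pt "0 -30 -70 -54 0.2 0 0" --pt "0 -30 -105 -82 0.3 0 0" --pt "0 -30 -140 -109 0.4 0 0" --pt "0 -30 -175 -136 0.5 0 0" --pt "0 -30 -210 -163 0.6 0 0" --pt "0 -30 -245 -190 0.7 0 0" --pt "0 -30 -280 -218 0.8 0 0" --pt "0 -30 -315 -245 0.9 0 0" --pt "0 -30 -350 -272 1.0 0 0" --newtons 30

```text
time: 1.15
ee_pos: [0.4679, 0.1672, 0.2525]
eef_rot: [-0.044, 0.706, 0.044, 0.706]
ft_force: [0.6, 0.6, -0.5]
width: 0.0872
```

```bash
cat >> h.py <<'E'
def plan(tx,ty,tz,yaw=-1.6):
    s=read_state();r=R.from_quat(s["eef_rot"])
    c,q=np.cos(np.radians(yaw)),np.sin(np.radians(yaw))
    z=np.array([c,q,0]);x=np.array([0,0,-1.]);y=np.cross(z,x)
    Rt=R.from_matrix(np.column_stack([x,y,z]))
    print("t",s["time"],"pos",s["ee_pos"],"shift mm",r.inv().apply(np.array([tx,ty,tz])-s["ee_pos"])*1e3,"turn",(r.inv()*Rt).as_rotvec(),"w",s["width"],"F",s["ft_force"])
E
python3 -c "
from h import *
plan(.502,.1,.20)"
```

```text
t 1.15 pos [0.46786005 0.16720259 0.25254367] shift mm [ 52.52428331 -70.92236981  25.56911232] turn [ 1.51847778e-01  2.39313008e-05 -2.92975966e-04] w 0.08718646502160174 F [ 0.58230038  0.55566265 -0.49127177]
```

Request:
arm_command --pt "0 13 -30 10 0.07 0 0" --pt "0 33 -52 18 0.12 0 0" --pt "0 52 -68 24 0.15 0 0" --pt "0 52 -70 25 0.15 0 0" --pt "0 52 -70 25 0.15 0 0"

```text
time: 1.65
ee_pos: [0.5011, 0.103, 0.2008]
eef_rot: [0.008, 0.707, -0.008, 0.707]
ft_force: [0.2, 0.9, 0.8]
width: 0.0872
```

Run:
```python
from h import *
import cv2
plan(.502,.1,.2)
im=camera("wrist");cv2.imwrite("pics/w1.png",im[:,:,::-1])
p=camera_params("wrist");s=read_state();r=R.from_quat(s["eef_rot"])
im2=im.copy()
K=p["intrinsics"]
for c in [(.502,.1,.141),(.502,.1,.118)]:
    t=r.inv().apply(np.array(c)-s["ee_pos"]);q=np.linalg.inv(p["mount"])@np.r_[t,1]
    th=np.arctan2(np.hypot(q[0],q[1]),q[2]);ph=np.arctan2(q[1],q[0])
    print(c,K[0,2]+K[0,0]*th*np.cos(ph),K[1,2]+K[0,0]*th*np.sin(ph))
cv2.imwrite("pics/w1c.png",cv2.resize(im[140:340,130:390,::-1],None,fx=3,fy=3,interpolation=cv2.INTER_CUBIC))
```

```text
t 1.65 pos [0.50105592 0.10302076 0.20079643] shift mm [ 0.79586168 -2.99969363  1.00947642] turn [ 6.35487918e-03 -5.75710622e-04  6.84178918e-06] w 0.08719226417818138 F [0.23753238 0.90109304 0.83389619]
(0.502, 0.1, 0.141) 253.5882276378259 222.9126425533998
(0.502, 0.1, 0.118) 253.6183212290922 213.19489173657257
```

View pics/w1c.png

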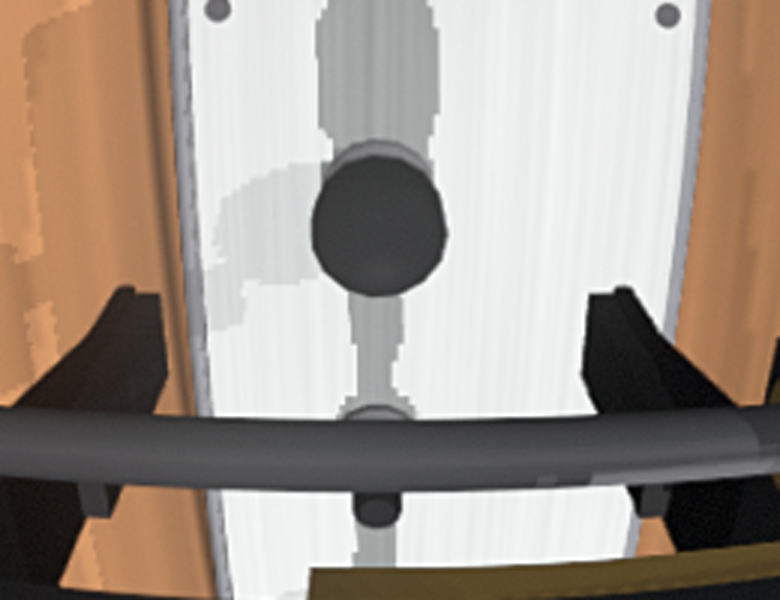

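The head sits at (256,215) in the wrist picture, within about 2 mm of prediction, slightly to +x. I'll aim for (0.503, 0.101).

Request:
arm_command --pt "0 15 0 1.5 0.006 0 0" --pt "0 30 0 1.5 0.006 0 0" --pt "0 45 0 1.5 0.006 0 0" --pt "0 58 0 1.5 0.006 0 0" --pt "0 60 0 1.5 0.006 0 0" --pt "0 60 0 1.5 0.006 0 0" --pt "0 60 0 1.5 0.006 0 0"

```text
time: 2.4
ee_pos: [0.5032, 0.1031, 0.1414]
eef_rot: [0.01, 0.707, -0.01, 0.707]
ft_force: [0.5, -0.4, 0.3]
width: 0.0872
```

Run:
```python
from h import *
import cv2
plan(.503,.101,.110)
im=camera("wrist")
cv2.imwrite("pics/w2c.png",cv2.resize(im[140:340,130:390,::-1],None,fx=3,fy=3,interpolation=cv2.INTER_CUBIC))
```

```text
t 2.4 pos [0.50315484 0.10311423 0.14140299] shift mm [31.40156331 -2.13696007 -0.13044853] turn [ 0.0002779   0.00108635 -0.00061351] w 0.08715695315725923 F [ 0.4708098  -0.41021169  0.28010101]
```

View pics/w2c.png

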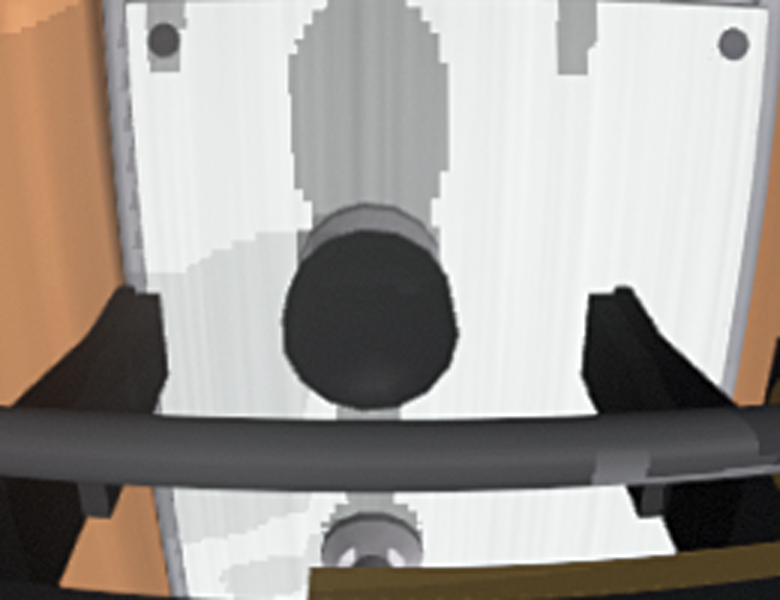

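The head (col 371) is centred between the fingers (mid col 373.5), within 1 mm. Next I'll descend and grip.

Request:
arm_command --pt "0 10 -1 -0.5 0 0 0" --pt "0 20 -1.5 -0.5 0 0 0" --pt "0 29 -1.5 -0.5 0 0 0" --pt "0 31 -1.5 -0.5 0 0 0" --pt "0 31 -1.5 -0.5 0 0 0" --pt "0 31 -1.5 -0.5 0 0 0" --pt "100 31 -1.5 -0.5 0 0 0" --pt "160 31 -1.5 -0.5 0 0 0" --pt "200 31 -1.5 -0.5 0 0 0" --pt "200 31 -1.5 -0.5 0 0 0"

```text
time: 3.45
ee_pos: [0.5022, 0.1013, 0.1096]
eef_rot: [0.01, 0.707, -0.01, 0.707]
ft_force: [-0.1, 0.0, -0.4]
width: 0.063
```

Run:
```python
from h import *
plan(.503,.101,.110)
```

```text
t 3.45 pos [0.50220778 0.10132157 0.10964602] shift mm [-0.35393404 -0.29920837  0.80095114] turn [-4.96114359e-05  1.39121347e-04 -2.11111960e-04] w 0.06302765738341756 F [-0.05782594  0.01617342 -0.4413351 ]
```

Request:
arm_command --pt "230 0 0 0 0 0 0" --pt "230 0 0 0 0 0 0" --pt "230 0 0 0 0 0 0" --pt "230 0 0 0 0 0 0" --pt "230 0 0 0 0 0 0" --pt "230 0 0 0 0 0 0" --pt "230 0 0 0 0 0 0"

```text
time: 4.15
ee_pos: [0.5023, 0.1013, 0.1096]
eef_rot: [0.01, 0.707, -0.01, 0.707]
ft_force: [1.6, 0.1, -1.6]
width: 0.037
```

Run:
```python
from h import *
plan(.503,.101,.110)
```

```text
t 4.15 pos [0.50233454 0.10126636 0.10958065] shift mm [-0.41914017 -0.24757004  0.67280548] turn [-9.62016879e-05  3.52781667e-04 -1.03196597e-04] w 0.037041909393475445 F [ 1.63025976  0.11032338 -1.63543013]
```

Gripped: width 37 mm and small forces. Now the pull.

Request:
arm_command --pt "230 -4 0 0 0 0 0" --pt "230 -8 0 0 0 0 0" --pt "230 -12 0 0 0 0 0" --pt "230 -16 0 0 0 0 0" --pt "230 -19 0 0 0 0 0" --pt "230 -21 0 0 0 0 0" --pt "230 -21 0 0 0 0 0" --pt "230 -21 0 0 0 0 0" --pt "230 -21 0 0 0 0 0"

```text
time: 5.05
ee_pos: [0.5022, 0.1012, 0.1297]
eef_rot: [0.01, 0.707, -0.01, 0.707]
ft_force: [7.5, 0.9, -10.6]
width: 0.037
```

Run:
```python
from h import *
import cv2
plan(.503,.101,.110)
im=camera("scene");cv2.imwrite("pics/s3.png",cv2.resize(im[110:300,150:360,::-1],None,fx=3,fy=3,interpolation=cv2.INTER_CUBIC))
```

```text
t 5.05 pos [0.50220129 0.10124888 0.12973555] shift mm [19.73572483 -0.21956903  0.80291221] turn [-2.11436939e-05  1.23446485e-04  3.49329424e-04] w 0.03696578983310312 F [  7.54167971   0.86606299 -10.62944854]
```

View pics/s3.png

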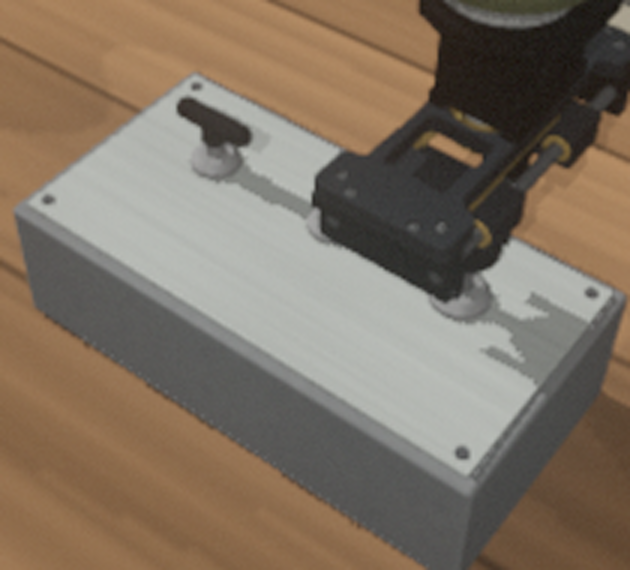

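The knob is on its stop: it rose 20.1 mm and now pulls back with 10.6 N. Next comes the hold.

Request:
arm_command --pt "230 0 0 0 0 0 0" --pt "230 0 0 0 0 0 0" --pt "230 0 0 0 0 0 0" --pt "230 0 0 0 0 0 0" --pt "230 0 0 0 0 0 0" --pt "230 0 0 0 0 0 0" --pt "230 0 0 0 0 0 0" --pt "230 0 0 0 0 0 0" --pt "230 0 0 0 0 0 0" --pt "230 0 0 0 0 0 0"

```text
time: 6.1
ee_pos: [0.5022, 0.1013, 0.1297]
eef_rot: [0.01, 0.707, -0.01, 0.707]
ft_force: [7.8, 0.7, -11.4]
width: 0.0368
```

Request:
arm_command --pt "230 0 0 0 0 0 0" --pt "230 0 0 0 0 0 0" --pt "230 0 0 0 0 0 0" --pt "230 0 0 0 0 0 0" --pt "230 0 0 0 0 0 0" --pt "230 5 0 0 0 0 0" --pt "230 10 0 0 0 0 0" --pt "230 15 0 0 0 0 0" --pt "230 19 0 0 0 0 0" --pt "230 21.5 0 0 0 0 0"

```text
time: 7.1
ee_pos: [0.5024, 0.1013, 0.1092]
eef_rot: [0.01, 0.707, -0.01, 0.707]
ft_force: [-7.2, -2.5, 25.0]
width: 0.0373
```

Request:
arm_command --pt "230 0 0 0 0 0 0" --pt "230 0 0 0 0 0 0" --pt "230 0 0 0 0 0 0"

```text
time: 7.4
ee_pos: [0.5024, 0.1013, 0.1095]
eef_rot: [0.01, 0.707, -0.01, 0.707]
ft_force: [0.4, -0.6, 4.7]
width: 0.037
```

The knob bottomed: z is back at 0.1095 with upward force. I'll open and retreat upward.

Request:
arm_command --pt "0 0 0 0 0 0 0" --pt "0 0 0 0 0 0 0" --pt "0 0 0 0 0 0 0" --pt "0 0 0 0 0 0 0" --pt "0 0 0 0 0 0 0" --pt "0 0 0 0 0 0 0" --pt "0 0 0 0 0 0 0"

```text
time: 8.1
ee_pos: [0.5022, 0.1013, 0.109]
eef_rot: [0.01, 0.707, -0.01, 0.707]
ft_force: [1.0, 0.5, -0.0]
width: 0.0831
```

Request:
arm_command --pt "0 -10 0 0 0 0 0" --pt "0 -30 0 0 0 0 0" --pt "0 -60 0 0 0 0 0" --pt "0 -95 0 0 0 0 0" --pt "0 -130 0 0 0 0 0" --pt "0 -160 0 0 0 0 0" --pt "0 -160 30 0 0 0 0" --pt "0 -160 70 0 0 0 0" --pt "0 -160 110 0 0 0 0" --pt "0 -160 130 0 0 0 0"

```text
time: 9.1
ee_pos: [0.5049, 0.235, 0.2695]
eef_rot: [0.009, 0.707, -0.008, 0.707]
ft_force: [-0.1, -0.6, -0.8]
width: 0.0867
```

Run:
```python
from h import *
import cv2
plan(.503,.101,.110)
im=camera("scene");cv2.imwrite("pics/s4.png",cv2.resize(im[130:300,150:360,::-1],None,fx=3.5,fy=3.5,interpolation=cv2.INTER_CUBIC))
```

```text
t 9.1 pos [0.50492087 0.23501732 0.26954366] shift mm [ 159.38780166 -134.20954735    1.3554081 ] turn [ 0.00365931 -0.00015242 -0.00116032] w 0.08671179604909234 F [-0.14229017 -0.64393017 -0.78591615]
```

View pics/s4.png

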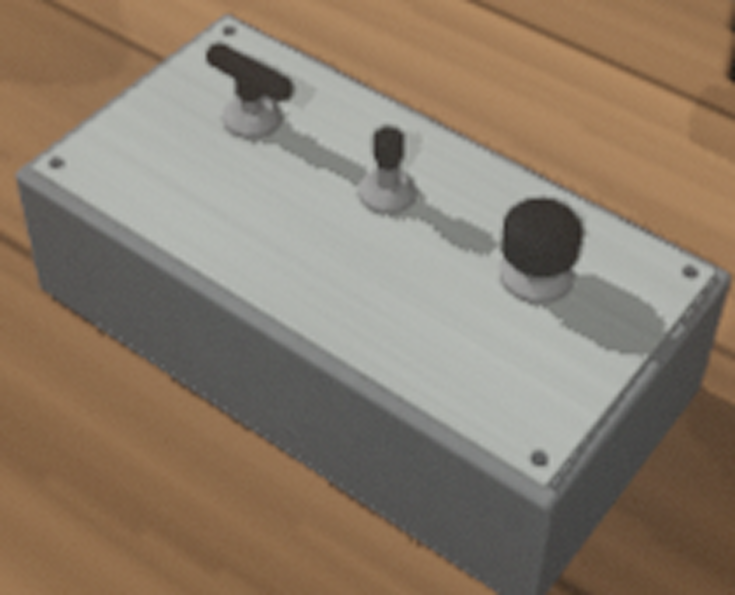

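The picture matches the starting one: mushroom head at (543,237), slim knob at (388,140), T at (251,73). The mushroom is fully in, the other two have not moved, and the arm is clear of the box.

Request:
arm_command --pt "0 0 0 0 0 0 0" --pt "0 0 0 0 0 0 0" --pt "0 0 0 0 0 0 0"

```text
time: 9.45
ee_pos: [0.5062, 0.2296, 0.2694]
eef_rot: [0.011, 0.707, -0.011, 0.707]
ft_force: [0.9, 0.3, 0.9]
width: 0.0872
```

```bash
python3 -c "
from bench import *
print(close_job())"
```

```text
the job is handed in; nothing more can be done
None
```

The wheel's test run is done and handed in at 9.45 s. I pulled the mushroom knob up about 20 mm to its on stop and held it on for about 2 s. Then I pushed it fully in, let go, and moved the arm up and clear.

- **On stop:** the gripper rose 20.1 mm and felt about 11 N pulling back down.
- **Pushed back in:** the gripper height returned to its starting value to within 0.1 mm. The highest force I read was about 26 N, at the bottom of the push.
- **Final scene picture:** the mushroom, T-handled and slim knobs all appear where they were at the start. No check failed. The camera views put the knob in slightly different places, by about 2 mm.

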